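# Secure a castor wheel's axle pin with washer and R-clip

## Task

The castor in the vice has its wheel and axle pin in place: put the large flat washer over the upright end of the pin, down flat on the fork, then push the straight leg of the large R-clip through the pin's cross-hole until the bent leg has ridden over the pin and snapped home around it. The pin may be turned up to about 60 degrees either way, so feel for the hole and never force anything; let go of the clip and leave the other things on the bench where they are.

Things in the scene. Friction and masses are not known exactly. Their poses are not given: they have to be found in the camera images.
- castor: Zinc-plated castor (100 mm wheel between two 4 mm fork cheeks), held on its side by its mounting plate in a low vice, axle pin upright. Does not move. Origin: on the pin's centre line, on the upper cheek's outer face, 94 mm above the bench; cheek 44 mm wide, end rounded. z up along the pin; x from the pin to the plate, which starts at x = 77 mm, is 100 mm wide and reaches 16 mm above the cheek.
- pin_end (a point): Middle of the axle pin's top end, 23 mm above the cheek; axes of the castor. The steel pin is 22 mm thick, its last 2 mm chamfered. It cannot lift but turns in the fork against 0.18 N m of friction, and was left with its cross-hole within 1 rad either way of the castor's x axis. That angle is not measured: find it by feel or by eye.
- hole (a point): Middle of the cross-hole, on the pin's centre line, 12 mm above the cheek. Axes of the castor, not of the pin. The hole is 7 mm wide, level and goes straight through; its side edges are slightly chamfered. A leg that misses it presses on solid steel: keep all forces on castor and pin under 25 N.
- washer: The large flat steel washer, 42 mm outside diameter, 24 mm bore, 6 mm thick, lying flat on the bench. Origin: middle of its underside, z up.
- clip: The large R-clip of 5 mm steel wire, lying flat. Origin: middle of its eye, on the underside; z up. The eye is a double coil, 24 mm across, 10 mm high (z = 0 to 10 mm), its two sides (y = -12 and 12 mm) parallel to x: grip it there. Straight leg along +x at y = -9.5, z = 2.5 mm. The bent leg leaves the eye on the +y side in the same plane, curves around the pin's place and flares out at x = 80 mm.
- clip_seat (a point): On the clip: the point of the straight leg's axis that lies on the pin's centre line when the clip is home (x = 52, y = -9.5, z = 2.5 mm in the clip's frame). Axes of the clip. Pushed further than this the clip stops solid.
- clip_tip (a point): On the clip: the round end of the straight leg (x = 92, y = -9.5, z = 2.5 mm in the clip's frame). Axes of the clip. Once the tip is about 30 mm into the pin the bent leg's flare rides onto the pin.
- bent_leg (a joint): How far the clip's bent leg is sprung open, rad: 0 relaxed, about 0.07 on the widest part of the pin, under 0.015 snapped home. Spring 4.5 N m per rad about its root at the eye; riding over takes a push of about 10 N.
- bolt: M12 hex bolt, 63 mm long, lying; origin under its head. Not needed; leave it alone.
- nut: M16 hex nut, 24 mm across flats, 13 mm high; origin under its middle. Not needed; leave it alone.
- small_washer: small flat washer, 28 mm across with a 13 mm bore, 4 mm thick: too small for the axle pin; origin under its middle. Not needed; leave it alone.
- small_clip: R-clip of the same kind but only about 60 mm long, of 4 mm wire: too small for the axle pin; origin under the middle of its eye. Not needed; leave it alone.
- spare_wheel: loose 80 mm castor wheel lying flat, 34 mm high; origin under its middle. Not needed; leave it alone.
- grease_tin: closed round tin, 68 mm across, 65 mm high; origin under its middle. Not needed; leave it alone.
- spanner: open spanner, 160 mm long, lying flat; origin under its middle. Not needed; leave it alone.
There are look-alikes about, which are no part of the job. What is shaped like the clip but orange, purple or turquoise is not meant.

How it is judged:
By the outcome, as a careful person would: the job done as asked, in the order asked, and still so for the second after the job is handed in, with the robot touching nothing.
It also fails if it takes over 72 s, if anything falls off the work surface, if the arm or the gripper's body presses on something with over 40 N, if the wrist force passes 120 N, or if a joint passes its speed limit or range.

## Robot

A 6-joint arm with a two-finger parallel gripper is mounted at the origin on the work surface. World frame = base frame: x ahead of the robot, y to its left, z up, the work surface at z = 0. Lengths are in m, angles in rad, forces in N, time in s.
With the tool pointing down it reaches from about 0.275 to 0.825 m from the base axis. Payload 5.2 kg.
Tool frame: the origin (TCP) lies on the centre line of the jaws, within the pads' length; the fingertips stand 17 mm ahead of it and the grasp point (between the pads) lies 2 mm behind it; y points along the fingers, z is the direction in which the jaws open and shut, and the axes are right-handed (so a half turn about y gives the same grasp; the last joint's range is limited). The gripper opens to 93 mm and grips with 3 to 60 N. Pads are 15 mm wide; open, the fingers measure 128 mm over their backs; the gripper's body (75 mm by 188 mm) begins 65 mm behind the grasp point.
Start: joints at [-0.203, 0.259, 1.535, -0, 1.348, -0.203], TCP at [0.55, 0, 0.236] pointing down, gripper open.
Joint ranges: [-3.14, 3.14], [-0.91, 2.08], [0.19, 2.58], [-1.22, 4.36], [0.22, 2.71], [-3.12, 3.12]. Speed limits (rad/s): [2.57, 2.57, 3.14, 3.14, 3.14, 3.14].

## Interface

Orientations are given as a unit quaternion [x, y, z, w].
In Python, from workcell import robot, imaging, ticket gives the robot as it stands. The module is installed in compiled form; this text tells all that it offers.
- The arm moves only by the tool apply_moves, never from a script. Its argument "increments" is one flat list of numbers, 5 for each row, row after row: the opening, from 0 (shut) to 1 (fully open), then the shift along the tool's x, y, z in m, then the turn about the tool's y in degrees. A call has 1 to 12 rows; each row shifts and turns the commanded pose from where the row before left it, along the tool's axes as they then stand; what a row does not reach is not made up. A row lasts 1/12 s, in which the tool goes at most 41.7 mm and 7.16 degrees, less where a joint would pass 70% of its speed; a pose out of reach is approached as far as the arm can. A call is refused whole if a number of a shift passes 0.0417 or a number of a turn 7.16, either way. A call with a gripper value outside its range is refused whole. The fingers move at their own pace and stop on an object; "squeeze" is the grip in N (left out, the last holds). Time passes only in rows, so rows that do not move let the fingers close. It gives the time, the measured TCP pose, the force and the opening at its end, in the units of the state.
- robot.get_state(): the state, without advancing time (a new reading comes with each control period).
- imaging.grab_frame(name): name is "scene" or "side" or "wrist"; returns a dict with "img" (384x512x3 uint8, red, green, blue), "K" (3x3 intrinsics, pixels), "position" and "orientation" of the camera in the world. Camera axes: x right, y up, looking along -z (the intrinsics and any distortion apply to the point x, -y, -z); pixel columns grow to the right and rows downward; lengths in m; the calibration is good to about 2 mm. The wrist camera is an equidistant fisheye: a pixel r from the principal point sees the ray r / f radians off the axis. A picture is of the moment at which its call begins. There is no depth.
- ticket.sign_off(): hands the job in, once; it reports no verdict.
The state is a dict: "time_s": time; "joints": joint angles; "joint_vel": joint speeds; "tau": joint torques, N m; "ee_pos": TCP position; "tcp_rot": TCP orientation; "contact_force": force on the tool from outside, world axes, zero at the start; "moment": the same for the moment, N m; "width": finger opening in m.
Only numpy, scipy, OpenCV 4.12 (cv2) and the standard library are available. Lean on these libraries where they do the work, as an engineer would, in place of code of your own. Each camera call takes 0.05 s, during which the arm holds its last target. There are 200 camera calls.

## Working session

There is one attempt and no reset: what is moved stays moved. The work goes in short steps, Python scripts to look and compute and a tool call to move; the robot and the scene stay as the last step left them, time stands still between calls to the robot, and variables do not carry over. Pictures are saved under pics/ and viewed, about 8 in all and at most 12, crops included, and the job is handed in when it is done.

Besides the shell and the picture viewer there is one more tool, called after ">>>" as name(argument=value, ...) on one line, values as JSON. apply_moves: Moves the arm, as the interface text tells. Its arguments: {"type":"object","properties":{"increments":{"type":"array","items":{"type":"number"}},"squeeze":{"type":"number"}},"required":["increments"]}

```bash
mkdir -p pics
cat > h.py <<'E'
import numpy as np, cv2
from scipy.spatial.transform import Rotation as R
from workcell import robot, imaging, ticket
def grab(name,fn=None):
    f=imaging.grab_frame(name)
    if fn: cv2.imwrite('pics/'+fn+'.png',f['img'][:,:,::-1])
    np.savez('/tmp/'+name+'.npz',**f)
    return f
def rays(f,uv,fish=False):
    uv=np.atleast_2d(np.array(uv,float));K=f['K']
    a=np.c_[(uv[:,0]-K[0,2])/K[0,0],(uv[:,1]-K[1,2])/K[1,1]]
    if fish:
        r=np.linalg.norm(a,axis=1,keepdims=True)+1e-12
        d=np.c_[a/r*np.sin(r),np.cos(r)]
    else: d=np.c_[a,np.ones(len(a))]
    d=d*[1,-1,-1]
    return R.from_quat(f['orientation']).apply(d)
def onplane(f,uv,z,fish=False):
    d=rays(f,uv,fish);p=np.array(f['position']);return p+d*((z-p[2])/d[:,2])[:,None]
def proj(f,X,fish=False):
    X=np.atleast_2d(X);c=R.from_quat(f['orientation']).inv().apply(X-np.array(f['position']))*[1,-1,-1];K=f['K']
    if fish:
        s=np.linalg.norm(c[:,:2],axis=1,keepdims=True)+1e-12;a=c[:,:2]/s*np.arctan2(s,c[:,2:])
    else: a=c[:,:2]/c[:,2:]
    return a*[K[0,0],K[1,1]]+[K[0,2],K[1,2]]
E
cat > a.py <<'E'
from h import *
np.set_printoptions(precision=4,suppress=True)
s=robot.get_state();print(s)
for n in('scene','side','wrist'):
    f=grab(n,n+'0');print(n,f['K'].tolist(),f['position'],f['orientation'])
a=cv2.imread('pics/scene0.png');b=cv2.imread('pics/side0.png')
E
python3 a.py
```

```text
{'time_s': 0.0, 'joints': array([-0.2028,  0.2594,  1.536 ,  0.    ,  1.348 , -0.2028]), 'joint_vel': array([-0.001 ,  0.0005, -0.0005, -0.0004,  0.0007, -0.0011]), 'tau': array([  0.0002, -43.7298, -28.4005,   0.072 ,   0.0412,  -0.0001]), 'ee_pos': array([0.5495, 0.0001, 0.2348]), 'tcp_rot': array([-0.5003,  0.5005, -0.4995,  0.4997]), 'contact_force': array([0.399 , 0.0966, 0.2536]), 'moment': array([-0.0628,  0.0237, -0.0025]), 'width': 0.09279550115306899}
scene [[487.13249134632343, 0.0, 253.18760216941357], [0.0, 487.13249134632343, 196.3803435280032], [0.0, 0.0, 1.0]] [1.4005 0.3779 0.9691] [0.2269 0.3353 0.7663 0.4989]
side [[469.75621150230256, 0.0, 256.6579047173041], [0.0, 469.75621150230256, 183.86850925442738], [0.0, 0.0, 1.0]] [-0.2111 -0.8595  0.7531] [ 0.4671 -0.1808 -0.2924  0.8147]
wrist [[297.3186396354542, 0.0, 249.23795575330863], [0.0, 297.3186396354542, 188.58038316672517], [0.0, 0.0, 1.0]] [0.5501 0.081  0.3841] [-0.1457  0.0009  0.0003  0.9893]
```

View pics/scene0.png

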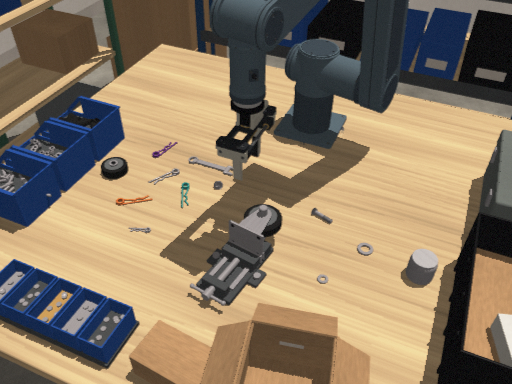

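View pics/wrist0.png

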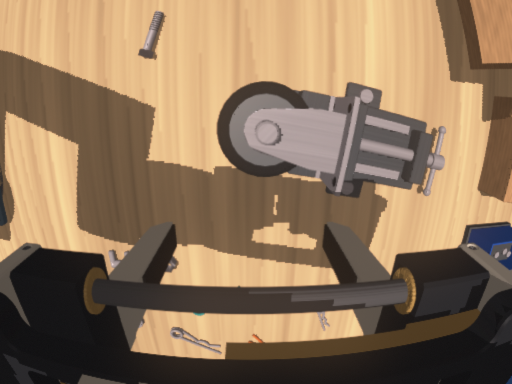

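The scene picture shows the large grey clip at about (165,176), the small clip at (139,230), the large washer at (365,249) and the small one at (322,279). The wrist picture has the pin top at (267,132), with the plate to the right, so castor x is roughly world x.

```bash
cat > b.py <<'E'
from h import *
np.set_printoptions(precision=4,suppress=True)
w=np.load('/tmp/wrist.npz');s=np.load('/tmp/scene.npz');d=np.load('/tmp/side.npz')
print('pin',onplane(w,[267,132],.117,True))
print('plate ends',onplane(w,[[357,88],[338,188]],.110,True))
W=onplane(s,[365,249],.003);print('washer',W, proj(d,W))
C=onplane(s,[[152,182],[178,171]],.003);print('clip',C,proj(d,C),proj(w,C,True))
print('small washer',onplane(s,[322,279],.002))
print('spanner, nut, tin',onplane(s,[[210,165],[218,184],[421,278]],.005))
E
python3 b.py; python3 -c "
import cv2;a=cv2.imread('pics/scene0.png');b=cv2.imread('pics/side0.png')
import numpy as np
x=cv2.resize(a[155:245,90:290],None,fx=4,fy=3.3,interpolation=cv2.INTER_CUBIC)
cv2.imwrite('pics/c1.png',np.vstack([cv2.resize(x,(683,240)),np.pad(b,((0,0),(0,171),(0,0)))[60:360]]))"
```

```text
pin [[0.5655 0.0537 0.117 ]]
plate ends [[ 0.6513  0.0978  0.11  ]
 [ 0.6375 -0.0009  0.11  ]]
washer [[0.4876 0.3172 0.003 ]] [[182.9866 175.6849]]
clip [[ 0.4871 -0.3411  0.003 ]
 [ 0.4086 -0.296   0.003 ]] [[333.9603 281.9932]
 [296.8193 286.0789]] [[215.0902 349.5921]
 [169.8189 330.1078]]
small washer [[0.629  0.2432 0.002 ]]
spanner, nut, tin [[ 0.3428 -0.2178  0.005 ]
 [ 0.4147 -0.1536  0.005 ]
 [ 0.5269  0.4691  0.005 ]]
```

View pics/c1.png

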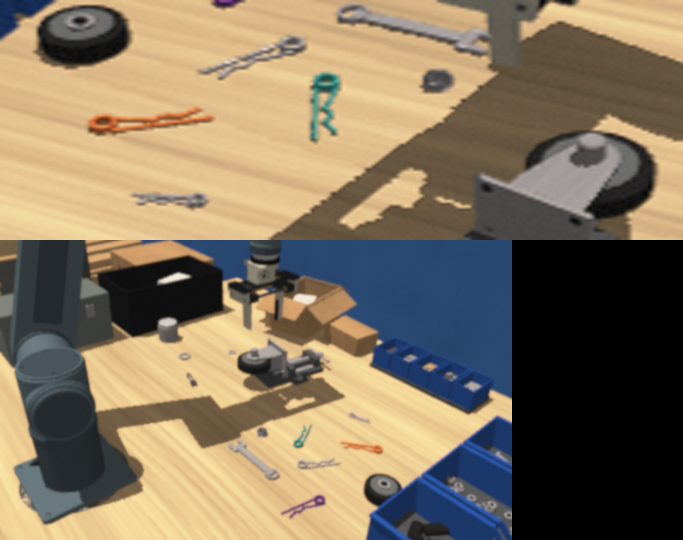

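The crop shows the clip's eye towards the robot (scene pixel about (175,172)), with the legs pointing to +x and -y. I'll take the washer first and move to look from nearby.

>>> apply_moves(increments=[1,-0.03,0,-0.008,0,1,-0.03,0,-0.008,0,1,-0.03,0,-0.008,0,1,-0.03,0,-0.008,0,1,-0.03,0,-0.008,0,1,-0.03,0,-0.008,0,1,-0.03,0,-0.008,0,1,-0.03,0.02,-0.006,0,1,-0.03,0.03,0,0,1,0,0.03,0,0,1,0,0,0,0,1,0,0,0,0])

```text
time_s: 1.15
ee_pos: [0.4865, 0.2692, 0.1548]
tcp_rot: [0.502, -0.5, 0.499, -0.499]
contact_force: [-0.1, -0.6, 0.6]
width: 0.0932
```

```bash
cat > c.py <<'E'
from h import *
np.set_printoptions(precision=4,suppress=True)
s=robot.get_state();print(s['ee_pos'],s['tcp_rot'],s['contact_force'])
f=grab('wrist','w1');print(f['position'],f['orientation'])
print(proj(f,[[.4876,.3172,.006],[.5655,.0537,.117]],True))
g=cv2.cvtColor(f['img'],cv2.COLOR_RGB2HSV)
m=(g[:,:,1]<45).astype(np.uint8)*255
n,l,st,c=cv2.connectedComponentsWithStats(m)
for i in range(1,n):
    if st[i,4]>150: print(st[i],c[i],onplane(f,c[i],.006,True))
E
python3 c.py
```

```text
[0.4865 0.2692 0.1548] [ 0.5018 -0.5005  0.4991 -0.4987] [-0.1374 -0.5972  0.5646]
[0.4874 0.3504 0.3038] [-0.1467  0.0023  0.001   0.9892]
[[250.8241 133.9827]
 [320.7227 397.5776]]
[251   0  67  21 857] [286.4866   7.0793] [[0.5229 0.4487 0.006 ]]
[234 115  40  40 743] [253.5518 134.4145] [[0.4903 0.3168 0.006 ]]
[183 235  23  50 464] [194.7069 260.9526] [[0.4224 0.1713 0.006 ]]
[    0   248   490   136 25361] [170.6288 316.7249] [[0.381  0.0803 0.006 ]]
[ 257  288  255   96 9202] [431.1744 356.2119] [[ 0.8093 -0.0499  0.006 ]]
```

View pics/w1.png

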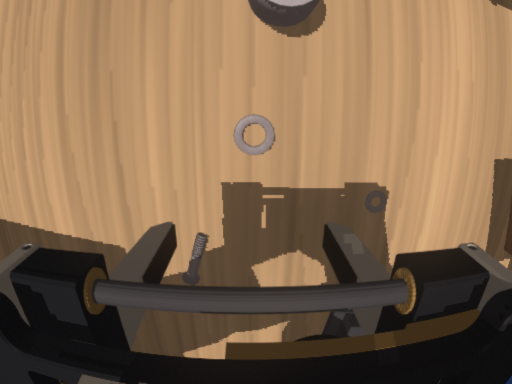

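>>> apply_moves(increments=[1,-0.016,0.02,0.001,0,1,-0.016,0.02,0.001,0,1,-0.0153,0.02,0.001,0,1,0,0.02,0.0005,0,1,0,0.02,0,0,1,0,0.015,0,0,1,0,0.01,0,0,1,0,0.006,0,0,1,0,0.003,0,0,1,0,0,0,0,1,0,0,0,0])

```text
time_s: 2.12
ee_pos: [0.4924, 0.3169, 0.0233]
tcp_rot: [-0.499, 0.5, -0.5, 0.5]
contact_force: [-0.7, 0.5, -0.3]
width: 0.0929
```

```bash
cat > d.py <<'E'
from h import *
np.set_printoptions(precision=4,suppress=True)
s=robot.get_state();print(s['ee_pos'],s['contact_force'])
f=grab('wrist','w2')
g=cv2.cvtColor(f['img'],cv2.COLOR_RGB2HSV)
print(proj(f,[[.490,.317,.006]],True))
m=(g[:,:,1]<45).astype(np.uint8)*255
n,l,st,c=cv2.connectedComponentsWithStats(m)
for i in range(1,n):
    if st[i,4]>150: print(st[i],c[i],onplane(f,c[i],.006,True))
E
python3 d.py
```

```text
[0.4924 0.3169 0.0233] [-0.6859  0.5346 -0.3354]
[[244.8755 235.8834]]
[ 236    0  140   50 4333] [305.5389  18.048 ] [[0.5241 0.447  0.006 ]]
[ 214  205   65   59 1891] [245.5843 234.1623] [[0.4904 0.3182 0.006 ]]
[    0   248   512   136 33062] [237.6759 326.2552] [[0.4841 0.2409 0.006 ]]
```

>>> apply_moves(increments=[1,-0.001,0.0035,-0.002,0,1,0,0,0,0,1,0,0,0,0,0.35,0,0,0,0,0.35,0,0,0,0,0.3,0,0,0,0,0.3,0,0,0,0,0.3,0,0,0,0,0.3,0,0,0,0,0.3,0,0,0,0,0.3,0,0,0,0], squeeze=15)

```text
time_s: 3.08
ee_pos: [0.4895, 0.3178, 0.0187]
tcp_rot: [0.5, -0.5, 0.5, -0.5]
contact_force: [1.0, 0.5, 0.4]
width: 0.0443
```

>>> apply_moves(increments=[0.3,0,0,0,0,0.3,0,0,0,0,0.3,0,0,0,0,0.3,0,-0.02,0,0,0.3,0,-0.03,0,0,0.3,0,-0.035,0,0,0.3,0.02,-0.035,0.005,0,0.3,0.03,-0.03,0.009,0,0.3,0.036,0,0.009,0,0.3,0.036,0,0.009,0,0.3,0.036,0,0.009,0,0.3,0.036,0,0.009,0])

```text
time_s: 4.08
ee_pos: [0.5392, 0.1235, 0.1679]
tcp_rot: [-0.5, 0.5, -0.5, 0.5]
contact_force: [1.0, 0.3, -0.6]
width: 0.0415
```

>>> apply_moves(increments=[0.3,0.036,0,0.009,0,0.3,0.036,0,0.009,0,0.3,0.03,0,0.008,0,0.3,0.022,0,0,0,0.3,0,0,0,0,0.3,0,0,0,0,0.3,0,0,0,0])

```text
time_s: 4.67
ee_pos: [0.5648, 0.0015, 0.1674]
tcp_rot: [-0.5, 0.5, -0.5, 0.5]
contact_force: [-0.3, -0.1, -1.0]
width: 0.0413
```

```bash
cat > e.py <<'E'
from h import *
np.set_printoptions(precision=4,suppress=True)
s=robot.get_state();print(s['ee_pos'],s['contact_force'],s['width'])
f=grab('wrist','w3')
print(f['position'],f['orientation'],proj(f,[[.5655,.0537,.117],[.5655,.0537,.094]],True))
cv2.imwrite('pics/w3c.png',cv2.resize(f['img'][:,:,::-1][60:310,140:380],None,fx=2.4,fy=2.4,interpolation=cv2.INTER_CUBIC))
E
python3 e.py
```

```text
[0.5648 0.0015 0.1674] [-0.3329 -0.1174 -0.9594] 0.04131346382118737
[0.5652 0.0824 0.3166] [-0.1455  0.0004  0.      0.9894] [[249.9475 144.1695]
 [249.903  139.8354]]
```

View pics/w3c.png

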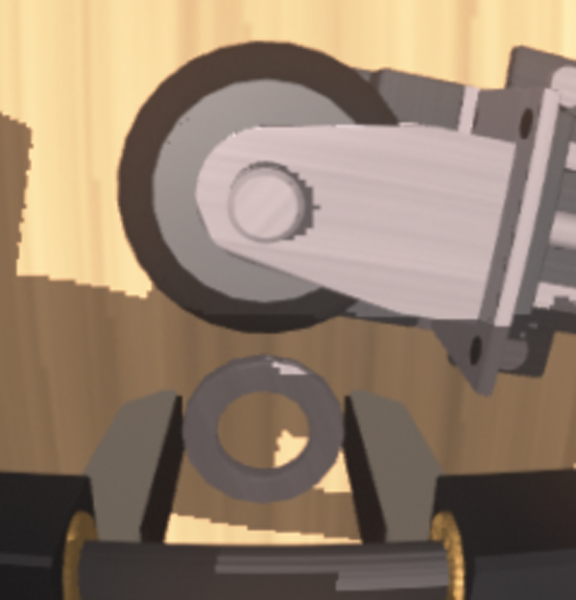

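The held washer centre is at crop (264,428) and the pin top at (266,203). Nothing covers either, so I can align the two.

```bash
cat > e2.py <<'E'
from h import *
np.set_printoptions(precision=4,suppress=True)
f=dict(np.load('/tmp/wrist.npz'))
img=f['img'];g=cv2.cvtColor(img,cv2.COLOR_RGB2GRAY)
c=cv2.resize(g[60:310,140:380],None,fx=4,fy=4,interpolation=cv2.INTER_CUBIC)
for (x0,y0,x1,y1,r0,r1) in((360,250,530,430,45,75),(280,560,600,860,115,145)):
    h=cv2.HoughCircles(c[y0:y1,x0:x1],cv2.HOUGH_GRADIENT_ALT,1.5,20,param1=150,param2=.6,minRadius=r0,maxRadius=r1)
    if h is not None:
        for q in h[0]:
            p=[140+(q[0]+x0)/4,60+(q[1]+y0)/4];print(p,q[2]/4,onplane(f,p,.117,True),onplane(f,p,.1547,True))
print(onplane(f,[250.8,144.6],.117,True),onplane(f,[250.,238.3],.1547,True))
E
python3 e2.py
```

```text
[np.float32(250.25), np.float32(146.125)] 13.19324 [[0.5657 0.0524 0.117 ]] [[0.5656 0.058  0.1547]]
[np.float32(250.25), np.float32(146.125)] 15.872446 [[0.5657 0.0524 0.117 ]] [[0.5656 0.058  0.1547]]
[[0.5661 0.0534 0.117 ]] [[0.5655 0.0023 0.1547]]
```

>>> apply_moves(increments=[0.3,-0.02,0,0,0,0.3,-0.02,0.006,0,0,0.3,-0.0105,0.008,0.0005,0,0.3,0,0.008,0,0,0.3,0,0.004,0,0,0.3,0,0,0,0,0.3,0,0,0,0])

```text
time_s: 5.3
ee_pos: [0.5654, 0.051, 0.141]
tcp_rot: [0.5, -0.5, 0.5, -0.5]
contact_force: [0.0, -0.4, -0.3]
width: 0.0411
```

```bash
cat > e3.py <<'E'
from h import *
np.set_printoptions(precision=4,suppress=True)
s=robot.get_state();print(s['ee_pos'],s['contact_force'],s['width'])
f=grab('wrist','w4')
print(proj(f,[[.566,.053,.117],[.566,.053,.128]],True))
cv2.imwrite('pics/w4c.png',cv2.resize(f['img'][:,:,::-1][190:290,190:310],None,fx=5,fy=5,interpolation=cv2.INTER_CUBIC))
E
python3 e3.py
```

```text
[0.5654 0.051  0.141 ] [ 0.0008 -0.3904 -0.3169] 0.041085432741901885
[[249.8088 228.6789]
 [249.8157 236.2053]]
```

View pics/w4c.png

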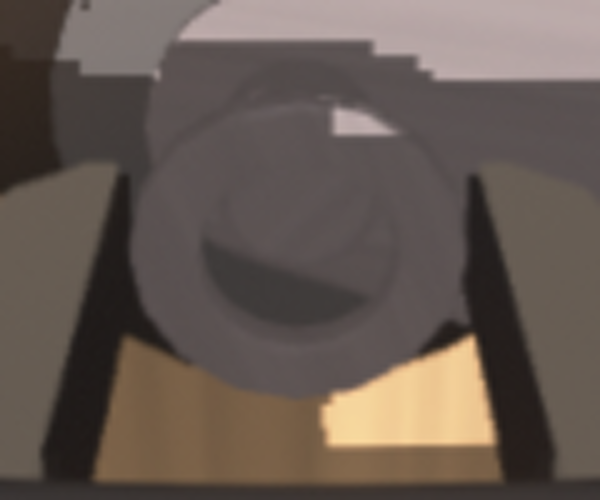

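The pin's face shows through the bore, offset about 1 mm or less. I'll shift 1 mm and lower gently.

>>> apply_moves(increments=[0.3,-0.001,0.002,0,0,0.3,0,0.002,0,0,0.3,0,0.002,0,0,0.3,0,0.001,0,0,0.3,0,0.001,0,0,0.3,0,0.001,0,0,0.3,0,0,0,0])

```text
time_s: 5.93
ee_pos: [0.5656, 0.0526, 0.1324]
tcp_rot: [-0.5, 0.5, -0.5, 0.5]
contact_force: [-0.3, 1.1, 0.4]
width: 0.0411
```

```bash
cat > st.py <<'E'
from h import *
np.set_printoptions(precision=4,suppress=True)
s=robot.get_state();print(s['time_s'],s['ee_pos'],s['contact_force'],s['moment'],s['width'],s['joints'])
E
python3 st.py
```

```text
5.9333 [0.5656 0.0526 0.1324] [-0.2887  1.1018  0.3667] [ 0.1441  0.0022 -0.0287] 0.04113188219093575 [-0.1038  0.3787  1.6325  0.0004  1.1306 -0.1038]
```

>>> apply_moves(increments=[0.3,-0.0005,0.002,0,0,0.3,0,0.003,0,0,0.3,0,0.003,0,0,0.3,0,0.003,0,0,0.3,0,0.003,0,0,0.3,0,0.002,0,0,0.3,0,0.001,0,0,0.3,0,0,0,0])

```text
time_s: 6.6
ee_pos: [0.5655, 0.053, 0.1151]
tcp_rot: [-0.5, 0.5, -0.5, 0.5]
contact_force: [0.1, -0.5, -0.1]
width: 0.0416
```

```bash
python3 st.py
```

```text
6.6 [0.5655 0.053  0.1151] [ 0.1432 -0.4549 -0.0517] [ 0.0575  0.0677 -0.0096] 0.041606819579240506 [-0.1029  0.3975  1.6516  0.      1.0932 -0.1029]
```

>>> apply_moves(increments=[0.3,0,0.001,0,0,0.3,0,0.001,0,0,0.3,0,0,0,0,0.55,0,0,0,0,0.6,0,0,0,0,0.6,0,0,0,0,0.6,0,0,0,0,0.6,0,-0.02,0,0,0.6,0,-0.03,0,0,0.6,0,-0.03,0,0,0.6,0,0,0,0])

```text
time_s: 7.52
ee_pos: [0.569, 0.0527, 0.1997]
tcp_rot: [0.498, -0.497, 0.503, -0.502]
contact_force: [0.3, -0.1, 0.8]
width: 0.0557
```

```bash
python3 st.py
```

```text
7.5167 [0.569  0.0527 0.1997] [ 0.3276 -0.1421  0.8429] [ 0.0498 -0.0323  0.0131] 0.05573385025198423 [-0.1028  0.3163  1.5458 -0.      1.269  -0.1029]
```

>>> apply_moves(increments=[0.6,0.016,0,-0.025,0,0.6,0.016,0,-0.025,0,0.6,0.016,0,-0.025,0,0.6,0.016,0,-0.025,0,0.6,0.017,0.015,-0.024,0,0.6,0,0.025,0,0,0.6,0,0.03,0,0,0.6,0,0.03,0,0,0.6,0,0.025,0,0,0.6,0,0,0,0,0.6,0,0,0,0])

```text
time_s: 8.43
ee_pos: [0.4407, -0.0278, 0.0679]
tcp_rot: [-0.5, 0.501, -0.499, 0.499]
contact_force: [0.7, -0.6, -0.1]
width: 0.0558
```

```bash
cat > e4.py <<'E'
from h import *
np.set_printoptions(precision=4,suppress=True)
s=robot.get_state();print(s['ee_pos'],s['contact_force'],s['width'])
f=grab('wrist','w5')
np.savez('/tmp/v5.npz',**f)
p=proj(f,[[.566,.053,.117],[.566,.053,.106],[.566,.053,.094]],True);print(f['position'],p)
u,v=np.clip(p[1].astype(int),[45,40],[467,340])
cv2.imwrite('pics/w5c.png',cv2.resize(f['img'][:,:,::-1][v-40:v+40,u-45:u+45],None,fx=7,fy=7,interpolation=cv2.INTER_CUBIC));print(u-45,v-40)
E
python3 e4.py
```

```text
[ 0.4407 -0.0278  0.0679] [ 0.6836 -0.6274 -0.1163] 0.05575301691523265
[0.4414 0.053  0.2171] [[518.9193 126.7214]
 [503.5805 123.8151]
 [488.2901 121.1253]]
422 83
```

View pics/w5c.png

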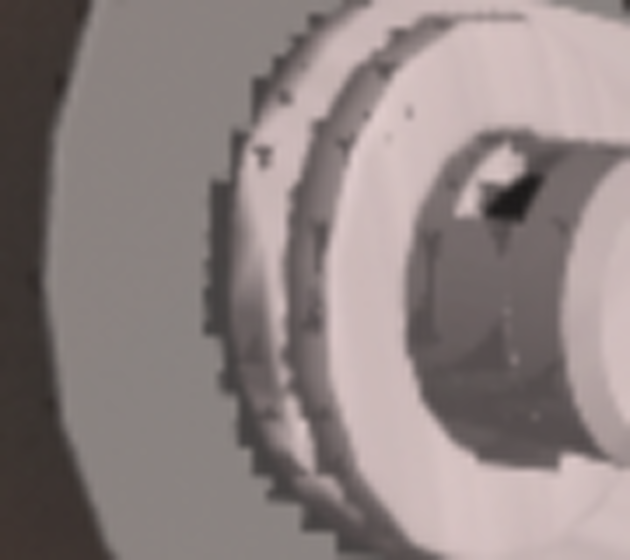

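The washer lies flat around the pin. The cross-hole shows at crop (500,183), on the pin's +y side seen from -x.

```bash
cat > e5.py <<'E'
from h import *
np.set_printoptions(precision=4,suppress=True)
f=dict(np.load('/tmp/v5.npz'));o=np.array(f['position'])
P=lambda x,y:[422+x/7,83+y/7]
ed=rays(f,[P(520,135),P(520,465),P(440,205),P(440,400)],True)
print('edge az',np.degrees(np.arctan2(ed[:,1],ed[:,0])))
for c in ([.566,.053],[.566,.0523],[.567,.0530],[.566,.0537]):
    print('exp edges',np.degrees(np.arctan2(c[1]-o[1],c[0]-o[0])),np.degrees(np.arcsin(.011/np.hypot(c[0]-o[0],c[1]-o[1]))))
    for q in [(500,183),(455,210),(500,140),(545,170),(505,222)]:
        d=rays(f,P(*q),True)[0];a=d[:2]@d[:2];e=o[:2]-c;b=e@d[:2];k=e@e-.011**2
        D=b*b-a*k
        if D<0: print(q,'miss');continue
        t=(-b-np.sqrt(D))/a;X=o+t*d;print(q,X,np.degrees(np.arctan2(X[1]-c[1],X[0]-c[0])))
E
python3 e5.py
```

```text
edge az [ 4.7554 -6.2059  2.0368 -4.7614]
exp edges 0.0032662267012485867 5.066034057890497
(500, 183) [0.5569 0.0592 0.1062] 145.93017174219455
(455, 210) [0.5557 0.0568 0.1028] 159.53723363050844
(500, 140) [0.5603 0.0624 0.1026] 121.3557368977129
(545, 170) [0.5579 0.0605 0.1097] 137.22454192820564
(505, 222) [0.5556 0.0565 0.1082] 161.47685565425297
exp edges -0.3186945750019273 5.065955492866172
(500, 183) [0.5574 0.0592 0.1056] 141.21116892490713
(455, 210) [0.556  0.0569 0.1025] 155.53516446789016
(500, 140) [0.5619 0.0625 0.101 ] 111.62841711740286
(545, 170) [0.5587 0.0605 0.109 ] 131.64979689597024
(505, 222) [0.5558 0.0565 0.108 ] 157.53852390538353
exp edges 0.0032402154853721434 5.025585531142245
(500, 183) [0.5579 0.0592 0.1052] 145.58077569708215
(455, 210) [0.5567 0.0569 0.1017] 159.34726266670043
(500, 140) [0.5614 0.0625 0.1015] 120.43105391614907
(545, 170) [0.559  0.0605 0.1088] 136.73812859041445
(505, 222) [0.5566 0.0565 0.1073] 161.3064844570251
exp edges 0.32522682213625853 5.065952238849321
(500, 183) [0.5564 0.0591 0.1066] 150.3710175684216
(455, 210) [0.5555 0.0568 0.103 ] 163.42708167325384
(500, 140) [0.5591 0.0623 0.1037] 128.53805924735784
(545, 170) [0.5573 0.0604 0.1103] 142.27775590552957
(505, 222) [0.5554 0.0565 0.1084] 165.31741953184147
```

>>> apply_moves(increments=[0.6,-0.023,0,-0.005,0,0.6,-0.023,0,-0.005,0,0.6,-0.023,0,-0.005,0,0.6,-0.022,0,-0.004,0,0.6,0,0,0,6,0.6,0,0,0,6.5,0.6,0,0,0,6.5,0.6,0,0,0,6.5,0.6,0,0,0,6.5,0.6,0,0,0,6,0.6,0,0,0,0,0.6,0,0,0,0])

```text
time_s: 9.48
ee_pos: [0.424, 0.0629, 0.0701]
tcp_rot: [0.31, -0.634, 0.636, -0.312]
contact_force: [-0.6, 0.6, -0.1]
width: 0.0554
```

```bash
cat > e4.py <<'E'
from h import *
np.set_printoptions(precision=4,suppress=True)
s=robot.get_state();print(s['ee_pos'],R.from_quat(s['tcp_rot']).as_matrix().T,s['width'])
f=grab('wrist','w6')
np.savez('/tmp/v6.npz',**f)
p=proj(f,[[.566,.053,.117],[.566,.053,.106],[.566,.053,.094]],True);print(f['position'],p)
u,v=np.clip(p[1].astype(int),[45,40],[467,340])
cv2.imwrite('pics/w6c.png',cv2.resize(f['img'][:,:,::-1][v-40:v+40,u-45:u+45],None,fx=7,fy=7,interpolation=cv2.INTER_CUBIC));print(u-45,v-40)
E
python3 e4.py
```

```text
[0.424  0.0629 0.0701] [[-0.6129 -0.7901 -0.0017]
 [ 0.0033 -0.0004 -1.    ]
 [ 0.7901 -0.6129  0.0028]] 0.0554405874565574
[0.4733 0.1269 0.2194] [[506.3998 127.8852]
 [491.2694 124.982 ]
 [476.2633 122.2974]]
422 84
```

View pics/w6c.png

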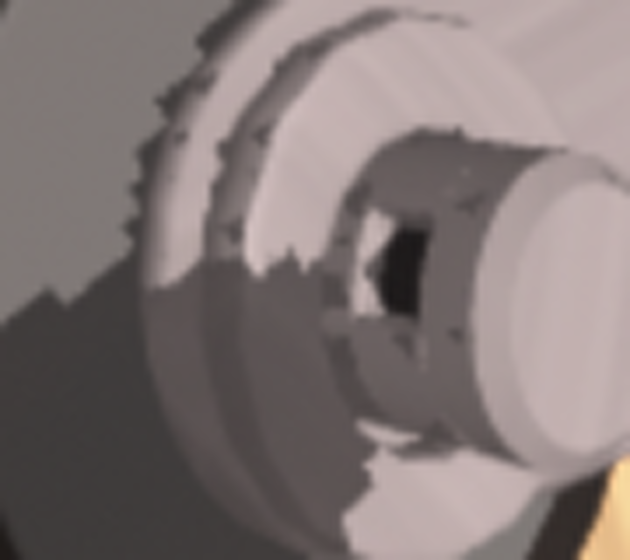

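The hole is almost face-on, at crop (395,266).

```bash
cat > e6.py <<'E'
from h import *
np.set_printoptions(precision=4,suppress=True)
f=dict(np.load('/tmp/v6.npz'));o=np.array(f['position'])
P=lambda x,y:[422+x/7,84+y/7]
ed=rays(f,[P(430,130),P(430,452),P(480,137),P(480,462)],True)
print('edge az',np.degrees(np.arctan2(ed[:,1],ed[:,0])))
print('hole az',[np.degrees(np.arctan2(r[1],r[0])) for r in rays(f,[P(395,266),P(395,212),P(395,318)],True)])
for c in ([.566,.053],[.5655,.0523],[.566,.0520],[.567,.0530]):
    print('exp',np.degrees(np.arctan2(c[1]-o[1],c[0]-o[0])),np.degrees(np.arcsin(.011/np.hypot(c[0]-o[0],c[1]-o[1]))))
    for q in [(395,266),(395,212),(395,318),(355,265),(430,265)]:
        d=rays(f,P(*q),True)[0];a=d[:2]@d[:2];e=o[:2]-c;b=e@d[:2];k=e@e-.011**2
        D=b*b-a*k
        if D<0: print(q,'miss');continue
        t=(-b-np.sqrt(D))/a;X=o+t*d;print(q,X,np.degrees(np.arctan2(X[1]-c[1],X[0]-c[0])))
# clip search prep
g=dict(np.load('/tmp/scene.npz'))
# castor axis from view w3
w=cv2.imread('pics/w3.png')
E
python3 e6.py
```

```text
edge az [-33.3936 -44.6091 -33.4773 -44.4583]
hole az [np.float64(-38.39706565812855), np.float64(-36.458775800796396), np.float64(-40.25231541783151)]
exp -38.56567304889094 5.321330348512542
(395, 266) [0.5576 0.0601 0.1072] 139.78459126788155
(395, 212) [0.5605 0.0625 0.1059] 120.18698773107708
(395, 318) [0.5558 0.0571 0.1073] 158.25157590898488
(355, 265) [0.5573 0.0598 0.1029] 141.85438159358975
(430, 265) [0.5579 0.0605 0.1108] 137.3562797221609
exp -38.98047248723228 5.31914678483432
(395, 266) [0.5577 0.06   0.1071] 135.29705306502748
(395, 212) [0.5608 0.0623 0.1055] 115.20742134202773
(395, 318) [0.5556 0.0572 0.1075] 153.6006275152741
(355, 265) [0.5574 0.0597 0.1028] 137.37682750363092
(430, 265) [0.558  0.0604 0.1107] 132.84784110702589
exp -38.94139628125519 5.2933139127223825
(395, 266) [0.5581 0.0597 0.1065] 135.69222269689124
(395, 212) [0.5613 0.0619 0.1049] 115.53733372054849
(395, 318) [0.5561 0.0568 0.1068] 154.10608997244736
(355, 265) [0.5579 0.0594 0.1022] 137.78176638187907
(430, 265) [0.5585 0.06   0.1101] 133.23227525051715
exp -38.26650159299988 5.2863091474866035
(395, 266) [0.5582 0.0596 0.1064] 143.02020888526062
(395, 212) [0.5609 0.0622 0.1054] 123.51851732957978
(395, 318) [0.5565 0.0564 0.1062] 161.84064417032093
(355, 265) [0.558  0.0593 0.102 ] 145.10719866959735
(430, 265) [0.5585 0.06   0.1101] 140.57826620363466
```

Both views put the hole mouth near azimuth 137°, so the hole axis is at about -43°. Next is the clip.

>>> apply_moves(increments=[0.6,0,-0.03,0,0,0.6,0.02,-0.035,0.012,0,0.6,0.032,-0.015,0.022,0,0.6,0.032,0,0.022,0,0.6,0.032,0,0.022,0,0.6,0.032,0,0.022,0,0.6,0.032,0,0.022,0,0.6,0.032,0,0.022,0,0.6,0.032,0,0.022,0,0.6,0.032,0,0.022,0,0.6,0.016,0,0.014,0,0.6,0,0,0,0])

```text
time_s: 10.53
ee_pos: [0.4024, -0.2965, 0.1489]
tcp_rot: [0.31, -0.634, 0.637, -0.31]
contact_force: [0.5, -0.1, 0.6]
width: 0.0558
```

>>> apply_moves(increments=[0.6,0,0,0,7,0.6,0,0,0,7,0.6,0,0,0,7,0.6,0,0,0,7,0.6,0,0,0,7,0.6,0,0,0,7,0.6,0,0,0,7,0.6,0,0,0,7,0.6,0,0,0,7,0.6,0,0,0,7,0.6,0,0,0,7,0.6,0,0,0,5])

```text
time_s: 11.53
ee_pos: [0.4022, -0.2902, 0.1486]
tcp_rot: [0.184, 0.683, -0.683, -0.184]
contact_force: [-0.8, 0.2, -0.7]
width: 0.0557
```

>>> apply_moves(increments=[0.6,0,0,0,0,0.6,0,0,0,0])

```text
time_s: 11.7
ee_pos: [0.4022, -0.2905, 0.1485]
tcp_rot: [0.181, 0.683, -0.683, -0.181]
contact_force: [-0.6, 0.4, 0.6]
width: 0.0557
```

```bash
cat > e7.py <<'E'
from h import *
np.set_printoptions(precision=4,suppress=True)
s=robot.get_state();print(s['ee_pos'],s['joints'],R.from_quat(s['tcp_rot']).as_matrix().T,s['width'])
f=grab('wrist','w7')
cv2.imwrite('pics/w7c.png',cv2.resize(f['img'][:,:,::-1],None,fx=1.5,fy=1.5,interpolation=cv2.INTER_CUBIC))
E
python3 e7.py
```

```text
[ 0.4022 -0.2905  0.1485] [-0.8509  0.242   1.7863  0.0002  1.1131  1.2386] [[-0.8684  0.4959 -0.0001]
 [ 0.0002  0.     -1.    ]
 [-0.4959 -0.8684 -0.0001]] 0.05565147136574691
```

View pics/w7c.png

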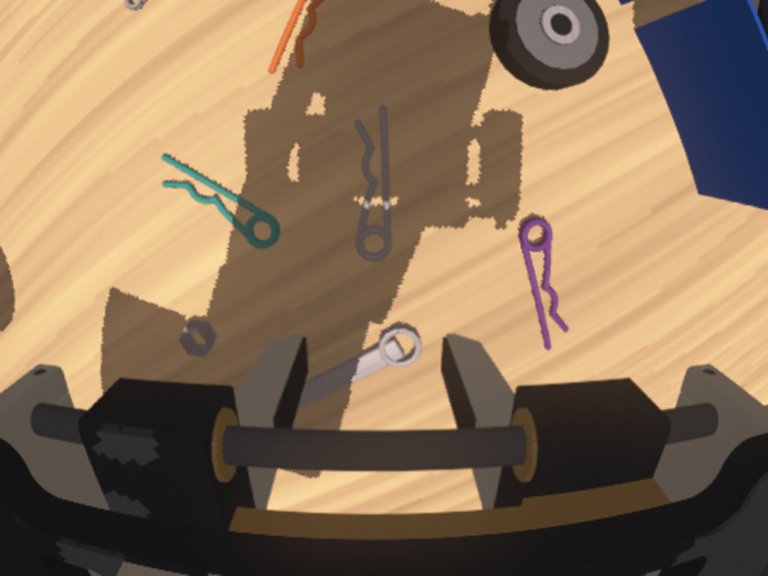

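The large clip lies in the shadow: eye at (374,243) in the 1.5x view, straight leg on the right with its tip at (383,107).

```bash
cat > e8.py <<'E'
from h import *
np.set_printoptions(precision=4,suppress=True)
f=dict(np.load('/tmp/wrist.npz'))
im=f['img'].astype(int);
# clip mask inside shadow: low saturation
g=cv2.cvtColor(f['img'],cv2.COLOR_RGB2HSV);roi=np.zeros(g.shape[:2],np.uint8);roi[64:178,230:268]=1
m=((g[:,:,1]<75)&(roi>0)).astype(np.uint8)
for r in list(range(66,178,4)):
    c=np.where(m[r])[0];print(r,c.tolist())
Q=[(249.3,162)];print('eye',onplane(f,Q,.006,True),onplane(f,Q,.010,True))
T=onplane(f,[(255.3,71.3),(257.5,135)],.0025,True);print(T,np.degrees(np.arctan2(*(T[0]-T[1])[[1,0]])))
E
python3 e8.py
```

```text
66 []
70 [254, 255, 256]
74 [253, 254, 255, 256, 257]
78 [253, 254, 255, 256, 257]
82 [236, 237, 238, 239, 240, 241, 253, 254, 255, 256, 257]
86 [238, 239, 240, 241, 242, 243, 254, 255, 256, 257]
90 [240, 241, 242, 243, 244, 245, 254, 255, 256, 257, 258]
94 [242, 243, 244, 245, 246, 247, 254, 255, 256, 257, 258]
98 [244, 245, 246, 247, 248, 249, 254, 255, 256, 257, 258]
102 [243, 244, 245, 246, 247, 254, 255, 256, 257, 258]
106 [241, 242, 243, 244, 245, 246, 254, 255, 256, 257, 258]
110 [241, 242, 243, 244, 245, 254, 255, 256, 257, 258]
114 [242, 243, 244, 245, 246, 255, 256, 257, 258]
118 [244, 245, 246, 247, 248, 249, 250, 255, 256, 257, 258, 259]
122 [246, 247, 248, 249, 250, 251, 255, 256, 257, 258, 259]
126 [245, 246, 247, 248, 249, 255, 256, 257, 258, 259]
130 [244, 245, 246, 247, 248, 255, 256, 257, 258, 259]
134 [242, 243, 244, 245, 246, 255, 256, 257, 258, 259]
138 [241, 242, 243, 244, 245, 246, 255, 256, 257, 258, 259, 260]
142 [241, 242, 243, 244, 245, 256, 257, 258, 259]
146 [240, 241, 242, 243, 244, 256, 257, 258, 259, 260]
150 [239, 240, 241, 242, 243, 246, 247, 248, 249, 250, 251, 256, 257, 258, 259, 260]
154 [238, 239, 240, 241, 242, 243, 244, 245, 246, 247, 248, 249, 250, 251, 252, 253, 254, 255, 256, 257, 258, 259, 260]
158 [237, 238, 239, 240, 241, 242, 243, 255, 256, 257, 258, 259, 260]
162 [237, 238, 239, 240, 241, 256, 257, 258, 259, 260]
166 [238, 239, 240, 241, 242, 243, 254, 255, 256, 257, 258, 259]
170 [240, 241, 242, 243, 244, 245, 246, 247, 248, 249, 250, 251, 252, 253, 254, 255, 256, 257]
174 []
eye [[ 0.4201 -0.3003  0.006 ]] [[ 0.4208 -0.3008  0.01  ]]
[[ 0.4956 -0.3501  0.0025]
 [ 0.4393 -0.3207  0.0025]] -27.614477112533574
```

>>> apply_moves(increments=[0.6,-0.01,0.02,0,-2,0.6,-0.01,0.03,0,0,0.6,-0.0006,0.03,0,0,0.6,0,0.025,0,0,0.6,0,0.015,0,0,0.6,0,0.006,0,0,0.6,0,0.002,0,0,0.6,0,0,0,0,0.6,0,0,0,0,0.6,0,0,0,0])

```text
time_s: 12.58
ee_pos: [0.4209, -0.302, 0.0215]
tcp_rot: [-0.172, -0.686, 0.687, 0.17]
contact_force: [-0.1, 0.2, 1.1]
width: 0.0557
```

```bash
python3 st.py
cat > e9.py <<'E'
from h import *
np.set_printoptions(precision=4,suppress=True)
f=grab('wrist','w8');s=robot.get_state()
g=cv2.cvtColor(f['img'],cv2.COLOR_RGB2HSV)
m=(g[:,:,1]<75)
for r in range(60,270,8): 
    c=np.where(m[r,200:300])[0]+200;print(r,c.tolist() if len(c)<50 else len(c))
t=s['ee_pos'];M=R.from_quat(s['tcp_rot']).as_matrix()
print(proj(f,[[t[0],t[1],.01]],True),M[:,0])
E
python3 e9.py
```

```text
12.5833 [ 0.4209 -0.302   0.0215] [-0.0679  0.1771  1.0517] [0.0604 0.1063 0.0163] 0.055749408223715234 [-0.838   0.4482  1.8638  0.      0.827   1.2209]
60 []
68 []
76 []
84 []
92 [259, 260, 261, 262, 263, 264, 265, 266, 267]
100 [259, 260, 261, 262, 263, 264, 265, 266, 267]
108 [230, 231, 232, 233, 234, 235, 236, 237, 238, 239, 259, 260, 261, 262, 263, 264, 265, 266, 267]
116 [234, 235, 236, 237, 238, 239, 240, 241, 242, 243, 259, 260, 261, 262, 263, 264, 265, 266, 267]
124 [237, 238, 239, 240, 241, 242, 243, 244, 245, 246, 259, 260, 261, 262, 263, 264, 265, 266, 267]
132 [242, 243, 244, 245, 246, 247, 248, 249, 250, 259, 260, 261, 262, 263, 264, 265, 266, 267]
140 [240, 241, 242, 243, 244, 245, 246, 247, 248, 259, 260, 261, 262, 263, 264, 265, 266, 267]
148 [237, 238, 239, 240, 241, 242, 243, 244, 245, 259, 260, 261, 262, 263, 264, 265, 266, 267]
156 [236, 237, 238, 239, 240, 241, 242, 243, 244, 259, 260, 261, 262, 263, 264, 265, 266, 267]
164 [238, 239, 240, 241, 242, 243, 244, 245, 246, 247, 259, 260, 261, 262, 263, 264, 265, 266, 267]
172 [243, 244, 245, 246, 247, 248, 249, 250
[... 696 characters left out ...]
 201, 202, 229, 230, 231, 232, 233, 234, 235, 236, 237, 238, 239, 240, 241, 242, 243, 244, 245, 246, 247, 248, 249, 250, 251, 252, 253, 254, 255, 256, 257, 258, 259, 260, 261, 262, 263, 264, 265, 266, 298, 299]
236 [200, 201, 202, 203, 228, 229, 230, 231, 232, 233, 234, 235, 236, 258, 259, 260, 261, 262, 263, 264, 265, 266]
244 [200, 201, 202, 203, 229, 230, 231, 232, 233, 234, 235, 236, 237, 238, 239, 240, 254, 255, 256, 257, 258, 259, 260, 261, 262, 263, 264, 265]
252 [200, 201, 202, 233, 234, 235, 236, 237, 238, 239, 240, 241, 242, 243, 244, 245, 246, 247, 248, 249, 250, 251, 252, 253, 254, 255, 256, 257, 258, 259, 260, 261]
260 [200]
268 []
[[249.7333 240.0543]] [-0.8831  0.4691 -0.0024]
```

The leg now runs along tool x. I'll go down the last 3 mm and close.

>>> apply_moves(increments=[0.6,-0.0015,0.003,0,0,0.6,0,0,0,0,0.6,0,0,0,0,0.2,0,0,0,0,0.15,0,0,0,0,0.15,0,0,0,0,0.15,0,0,0,0,0.15,0,0,0,0,0.15,0,0,0,0,0.15,0,0,0,0,0.15,0,0,0,0,0.15,0,0,0,0], squeeze=40)

```text
time_s: 13.63
ee_pos: [0.4215, -0.3021, 0.0173]
tcp_rot: [-0.171, -0.686, 0.686, 0.171]
contact_force: [-0.0, 1.0, 3.2]
width: 0.0234
```

```bash
python3 st.py; sed -i "s/range(60,270,8)/range(84,220,40)/" e9.py; python3 e9.py
```

```text
13.6333 [ 0.4215 -0.3021  0.0173] [-0.0453  0.9969  3.1806] [0.146  0.0994 0.0263] 0.023438119310316276 [-0.8371  0.4567  1.8634  0.      0.8213  1.2224]
84 []
124 [237, 238, 239, 240, 241, 242, 243, 244, 245, 246, 260, 261, 262, 263, 264, 265, 266, 267, 268]
164 [238, 239, 240, 241, 242, 243, 244, 245, 246, 247, 260, 261, 262, 263, 264, 265, 266, 267, 268]
204 [237, 238, 239, 240, 241, 242, 243, 244, 245, 261, 262, 263, 264, 265, 266, 267, 268]
[[249.768  243.0487]] [-0.883   0.4694 -0.0003]
```

>>> apply_moves(increments=[0.15,0,-0.01,0,0,0.15,0,-0.03,0,0,0.15,0,-0.035,0,0,0.15,0,-0.035,0,0,0.15,0,-0.035,0,0,0.15,0.006,0,-0.018,0,0.15,0.0123,0,-0.035,0,0.15,0.0123,0,-0.035,0,0.15,0.0123,0,-0.035,0,0.15,0.0123,0,-0.035,0,0.15,0.0123,0,-0.035,0,0.15,0.0123,0,-0.035,0])

```text
time_s: 14.68
ee_pos: [0.4576, -0.0614, 0.1626]
tcp_rot: [-0.171, -0.686, 0.686, 0.171]
contact_force: [0.8, 0.0, -0.3]
width: 0.023
```

>>> apply_moves(increments=[0.15,0.0123,0,-0.035,0,0.15,0.0123,0,-0.035,0,0.15,0.0123,0,-0.035,0,0.15,0.0123,0,-0.035,0,0.15,0.0123,0,-0.035,0,0.15,0.0123,0,-0.035,0,0.15,0.0066,0,-0.017,0,0.15,0,0,0,5,0.15,0,0,0,5,0.15,0,0,0,5,0.15,0,0,0,0,0.15,0,0,0,0])

```text
time_s: 15.68
ee_pos: [0.4933, 0.175, 0.1624]
tcp_rot: [-0.258, -0.658, 0.658, 0.258]
contact_force: [-0.2, -0.6, -1.6]
width: 0.0231
```

```bash
cat > tgt.py <<'E'
from h import *
import sys
np.set_printoptions(precision=4,suppress=True)
s=robot.get_state();M=R.from_quat(s['tcp_rot']).as_matrix();t=s['ee_pos']
c=np.array([.5657,.0529]);u=-M[:2,0];v=M[:2,2]
print(s['time_s'],t,'F',s['contact_force'],'m',s['moment'],'w',s['width'],'legaz',np.degrees(np.arctan2(u[1],u[0])))
leg=t[:2]+.0095*v
print('tip-to-pin-centre along u %.4f, seat dist %.4f, lateral (along tool z) %.4f, Fu %.2f Fv %.2f'%((c-leg)@u-.092,(c-leg)@u-.052,(c-leg)@v,s['contact_force'][:2]@u,s['contact_force'][:2]@v))
E
python3 tgt.py
```

```text
15.6833 [0.4933 0.175  0.1624] F [-0.1512 -0.6081 -1.5852] m [0.1403 0.1083 0.0257] w 0.023134536853109813 legaz -42.844246236981704
tip-to-pin-centre along u 0.0441, seat dist 0.0841, lateral (along tool z) 0.0308, Fu 0.30 Fv 0.55
```

>>> apply_moves(increments=[0.15,0,0,0.015,0,0.15,0,0,0.0158,0,0.15,-0.009,0,0,0,0.15,-0.009,0.015,0,0,0.15,0,0.015,0,0,0.15,0,0.0116,0,0,0.15,0,0,0,0,0.15,0,0,0,0])

```text
time_s: 16.35
ee_pos: [0.486, 0.1399, 0.1204]
tcp_rot: [-0.259, -0.658, 0.658, 0.259]
contact_force: [-0.1, -0.4, -0.8]
width: 0.0228
```

```bash
python3 tgt.py
python3 - <<'E'
from h import *
f=grab('wrist','w9');np.savez('/tmp/v9.npz',**f)
print(f['position'],proj(f,[[.5657,.0529,.117],[.5657,.0529,.106]],True))
cv2.imwrite('pics/w9c.png',cv2.resize(f['img'][:,:,::-1][40:280,150:350],None,fx=2.5,fy=2.5,interpolation=cv2.INTER_CUBIC))
E
```

```text
16.35 [0.486  0.1399 0.1204] F [-0.1218 -0.3846 -0.7909] m [0.1143 0.0752 0.045 ] w 0.022828576932994546 legaz -42.9630348205093
tip-to-pin-centre along u 0.0257, seat dist 0.0657, lateral (along tool z) -0.0002, Fu 0.17 Fv 0.36
[0.54547908 0.08505299 0.26942518] [[268.47605596  30.84057665]
 [267.18965437  35.38044353]]
```

View pics/w9c.png

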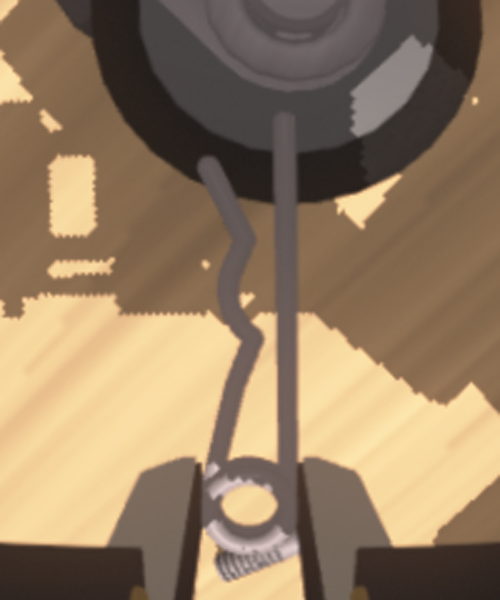

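The leg is straight and aimed close to the pin (tip at crop (284,118), pin near x 293). I'll measure the lateral error.

Run:
```python
from h import *
np.set_printoptions(precision=4,suppress=True)
f=dict(np.load('/tmp/v9.npz'));s=robot.get_state();M=R.from_quat(s['tcp_rot']).as_matrix();t=s['ee_pos'];u=-M[:2,0];v=M[:2,2]
L=onplane(f,[(150+284/2.5,40+122/2.5),(150+287/2.5,40+400/2.5),(150+285.5/2.5,40+250/2.5)],.106,True)
for p in L: print('leg pt u,v rel TCP',(p[:2]-t[:2])@u,(p[:2]-t[:2])@v)
g=cv2.cvtColor(f['img'],cv2.COLOR_RGB2GRAY);c=cv2.resize(g[0:90,210:330],None,fx=5,fy=5,interpolation=cv2.INTER_CUBIC)
h=cv2.HoughCircles(cv2.createCLAHE(3).apply(c),cv2.HOUGH_GRADIENT_ALT,1.5,5,param1=100,param2=.5,minRadius=50,maxRadius=130)
if h is not None:
  for q in h[0]:
    p=onplane(f,[210+q[0]/5,q[1]/5],.117,True)[0];print(q/5,p,(p[:2]-t[:2])@u,(p[:2]-t[:2])@v)
cv2.imwrite('pics/w9d.png',cv2.convertScaleAbs(cv2.resize(f['img'][0:90,210:330][:,:,::-1],None,fx=6,fy=6,interpolation=cv2.INTER_CUBIC),alpha=1.6))
```

```text
leg pt u,v rel TCP 0.08742626758801164 0.0078100740995533996
leg pt u,v rel TCP 0.0241390774558107 0.009130598011075502
leg pt u,v rel TCP 0.059135529778888016 0.008326107559088546
[58.8    33.6    23.1606] [0.5645 0.0538 0.117 ] 0.1159501126655705 0.009881621656593806
[60.6    36.9    21.1225] [0.5626 0.0543 0.117 ] 0.11419223464250089 0.010785177362423659
[56.4    39.3    19.4826] [0.5631 0.0568 0.117 ] 0.11285544182569691 0.008664158615320439
[56.4    39.3    24.2273] [0.5631 0.0568 0.117 ] 0.11285544182569691 0.008664158615320439
[48.6    28.8    22.4013] [0.5698 0.0558 0.117 ] 0.11846164089191823 0.004746393215530326
[60.    29.7   18.039] [0.5656 0.0519 0.117 ] 0.1180805944966101 0.010494742566754919
[66.6    36.9    19.6791] [0.5606 0.0521 0.117 ] 0.11427929187738868 0.013819057798390655
[66.6    36.9    16.4359] [0.5606 0.0521 0.117 ] 0.11427929187738868 0.013819057798390655
[66.3    45.     14.6535] [0.5575 0.0551 0.117 ] 0.10993526645976397 0.013654997402675575
```

View pics/w9d.png

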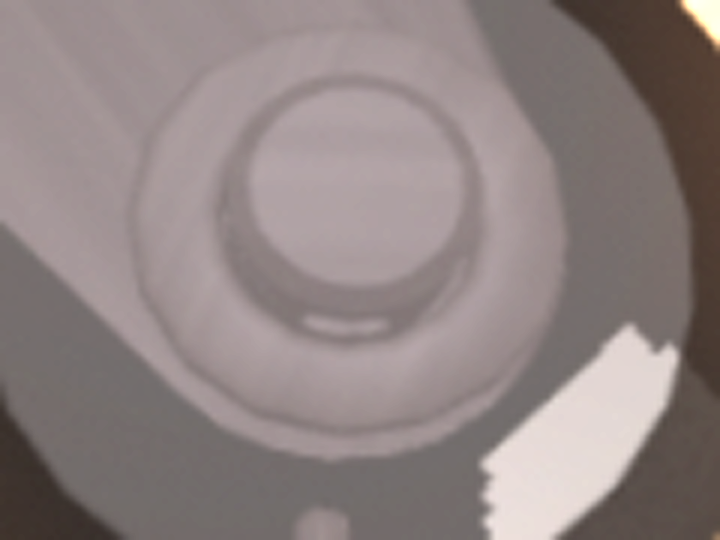

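The pin top is centred at crop (356,184). The bright mouth of the hole is at (345,326) and faces the leg, whose tip is at (322,520).

Run:
```python
from h import *
np.set_printoptions(precision=4,suppress=True)
f=dict(np.load('/tmp/v9.npz'));s=robot.get_state();M=R.from_quat(s['tcp_rot']).as_matrix();t=s['ee_pos'];u=-M[:2,0];v=M[:2,2]
for n,q,z in(('pin top',(356.5,184.5),.117),('washer outer',(350,232),.100),('mouth',(345,326),.103),('mouthL',(300,326),.103),('mouthR',(390,326),.103),('tip',(322,520),.106)):
    p=onplane(f,[210+q[0]/6,q[1]/6],z,True)[0];print(n,p,(p[:2]-t[:2])@u,(p[:2]-t[:2])@v)
g=f['img'].astype(int).sum(2)
for r in range(90,215,12):
    row=g[r,250:280];d=np.diff(row);print(r,row.tolist() if r in(90,150) else (250+d.argmin()+.5,250+d.argmax()+.5))
```

```text
pin top [0.5654 0.0525 0.117 ] 0.11750223195757498 0.010197950179772113
washer outer [0.5646 0.0526 0.1   ] 0.11683876444310212 0.010717048927434565
mouth [0.5579 0.0597 0.103 ] 0.10710529244466996 0.010058812595722439
mouthL [0.5607 0.0628 0.103 ] 0.1070427858473313 0.005941795056911197
mouthR [0.5552 0.0566 0.103 ] 0.10719945832937727 0.01418823035488496
tip [0.5459 0.0739 0.106 ] 0.08860250371649325 0.007841857222860973
90 [204, 204, 202, 204, 205, 203, 204, 204, 211, 238, 257, 266, 270, 281, 274, 266, 261, 253, 217, 208, 204, 206, 204, 206, 205, 205, 204, 205, 205, 202]
102 (np.float64(267.5), np.float64(258.5))
114 (np.float64(268.5), np.float64(258.5))
126 (np.float64(259.5), np.float64(268.5))
138 (np.float64(259.5), np.float64(268.5))
150 [326, 327, 328, 326, 326, 328, 330, 328, 328, 320, 291, 278, 280, 282, 284, 281, 280, 277, 284, 308, 327, 325, 324, 323, 320, 316, 316, 316, 315, 316]
162 (np.float64(259.5), np.float64(269.5))
174 (np.float64(260.5), np.float64(268.5))
186 (np.float64(260.5), np.float64(268.5))
198 (np.float64(260.5), np.float64(268.5))
210 (np.float64(260.5), np.float64(268.5))
```

The camera puts the leg 2.4 mm to one side of the mouth, so I'll turn 2°, shift back 1.3 mm, advance 11 mm and measure again.

>>> apply_moves(increments=[0.15,0,0,0,2,0.15,0,0,-0.0013,0,0.15,-0.005,0,0,0,0.15,-0.006,0,0,0,0.15,0,0,0,0,0.15,0,0,0,0])

```text
time_s: 16.9
ee_pos: [0.495, 0.1329, 0.1208]
tcp_rot: [0.271, 0.653, -0.653, -0.27]
contact_force: [-0.0, -0.4, -0.5]
width: 0.0226
```

```bash
python3 tgt.py
cat > m.py <<'E'
from h import *
np.set_printoptions(precision=4,suppress=True)
f=grab('wrist','w10');np.savez('/tmp/v10.npz',**f)
s=robot.get_state();M=R.from_quat(s['tcp_rot']).as_matrix();t=s['ee_pos'];u=-M[:2,0];v=M[:2,2]
g=cv2.cvtColor(f['img'],cv2.COLOR_RGB2GRAY).astype(int)
c=proj(f,[[.5652,.0525,.117],[.5575,.0598,.103]],True);print(c)
tu=M[:,0];P=lambda uu:proj(f,[np.r_[t[:2]+uu*u+.0095*v,.106]],True)[0];print(P(.092),P(.06))
r0,c0=int(c[1][1]),int(c[1][0])
for r in range(r0-10,r0+34,2): print(r,g[r,c0-16:c0+17].tolist())
print(c0-16)
E
python3 m.py
```

```text
16.9 [0.495  0.1329 0.1208] F [-0.0491 -0.3689 -0.4744] m [ 0.1048  0.0811 -0.0913] w 0.022590653023705904 legaz -45.011675302516466
tip-to-pin-centre along u 0.0146, seat dist 0.0546, lateral (along tool z) -0.0029, Fu 0.23 Fv 0.30
[[264.3242  51.7683]
 [263.5744  74.4332]]
[267.6905  81.6879] [267.2525 139.398 ]
64 [83, 84, 84, 84, 86, 93, 98, 100, 100, 100, 100, 100, 100, 99, 99, 100, 100, 99, 100, 100, 100, 100, 100, 99, 99, 99, 100, 98, 93, 87, 85, 84, 85]
66 [79, 81, 83, 84, 84, 84, 84, 87, 92, 96, 99, 100, 100, 101, 100, 101, 100, 101, 100, 101, 101, 100, 100, 99, 98, 95, 90, 85, 85, 84, 85, 85, 86]
68 [81, 79, 79, 81, 83, 84, 84, 84, 84, 84, 85, 87, 89, 90, 91, 93, 94, 94, 94, 93, 92, 89, 88, 86, 85, 84, 84, 84, 84, 83, 86, 92, 88]
70 [93, 85, 80, 79, 79, 79, 80, 82, 82, 84, 83, 83, 84, 84, 84, 84, 83, 83, 84, 84, 84, 83, 84, 83, 83, 84, 82, 83, 84, 91, 93, 92, 93]
72 [103, 100, 97, 92, 86, 81, 78, 78, 80, 86, 84, 82, 82, 83, 82, 82, 82, 83, 82, 82, 83, 84, 83, 80, 79, 80, 84, 90, 92, 94, 98, 99, 101]
74 [104, 105, 106, 104, 101, 97, 91, 87, 83, 85, 88, 92, 94, 94, 95, 94, 94
[... 1641 characters left out ...]
 70, 70, 69]
98 [69, 69, 69, 69, 69, 69, 69, 69, 69, 69, 69, 71, 79, 87, 90, 91, 93, 92, 91, 89, 86, 76, 70, 69, 69, 70, 69, 70, 70, 70, 69, 70, 70]
100 [69, 69, 69, 69, 69, 69, 69, 70, 69, 69, 69, 70, 78, 87, 90, 91, 92, 92, 91, 89, 87, 78, 70, 69, 70, 69, 69, 69, 69, 69, 69, 70, 68]
102 [69, 68, 69, 69, 69, 69, 69, 70, 69, 69, 69, 70, 78, 86, 89, 91, 92, 93, 91, 89, 86, 78, 70, 69, 69, 70, 70, 70, 68, 69, 69, 68, 68]
104 [70, 69, 69, 69, 69, 69, 69, 69, 69, 70, 69, 70, 78, 87, 90, 91, 92, 93, 90, 89, 86, 77, 69, 69, 68, 68, 68, 68, 68, 68, 68, 69, 68]
106 [68, 68, 68, 68, 68, 68, 68, 68, 68, 68, 68, 69, 78, 86, 89, 91, 92, 93, 91, 90, 86, 78, 70, 68, 68, 68, 68, 69, 68, 68, 69, 68, 69]
247
```

Leg and pin centres agree to about 0.6 mm. I'll shift -0.5 mm and start feeling.

>>> apply_moves(increments=[0.15,-0.002,0,-0.0005,0,0.15,-0.002,0,0,0,0.15,-0.002,0,0,0,0.15,-0.001,0,0,0,0.15,-0.001,0,0,0,0.15,0,0,0,0])

```text
time_s: 17.45
ee_pos: [0.5006, 0.1279, 0.1206]
tcp_rot: [-0.271, -0.653, 0.653, 0.271]
contact_force: [0.2, -0.1, -0.4]
width: 0.0229
```

```bash
python3 tgt.py
```

```text
17.45 [0.5006 0.1279 0.1206] F [ 0.2072 -0.0645 -0.4392] m [ 0.146   0.1263 -0.0082] w 0.02287038272785614 legaz -45.00780043347069
tip-to-pin-centre along u 0.0070, seat dist 0.0470, lateral (along tool z) -0.0025, Fu 0.19 Fv -0.10
```

>>> apply_moves(increments=[0.15,-0.001,0,0,0,0.15,-0.001,0,0,0,0.15,-0.001,0,0,0,0.15,0,0,0,0])

```text
time_s: 17.78
ee_pos: [0.5027, 0.1258, 0.1206]
tcp_rot: [0.271, 0.653, -0.653, -0.271]
contact_force: [-0.4, 1.1, -0.5]
width: 0.023
```

```bash
python3 tgt.py;  python3 m.py | grep -E "^(6[0-9]|7[0-9]|8[0-9]|9[0-9]|1[01][0-9]|2..$)"
```

```text
17.7833 [0.5027 0.1258 0.1206] F [-0.4419  1.1016 -0.4524] m [0.1961 0.0952 0.0412] w 0.022966872506628017 legaz -45.00609846691987
tip-to-pin-centre along u 0.0041, seat dist 0.0441, lateral (along tool z) -0.0025, Fu -1.09 Fv -0.47
83 [85, 85, 86, 89, 95, 98, 98, 99, 99, 99, 99, 99, 99, 99, 99, 99, 100, 99, 100, 99, 99, 99, 98, 99, 98, 99, 99, 98, 98, 95, 90, 87, 86]
85 [84, 85, 85, 85, 85, 88, 92, 96, 97, 98, 98, 98, 99, 98, 98, 98, 98, 98, 98, 98, 98, 98, 98, 98, 98, 98, 97, 94, 88, 87, 86, 86, 87]
87 [85, 85, 85, 85, 85, 85, 85, 86, 87, 90, 94, 97, 97, 98, 98, 98, 98, 98, 99, 98, 98, 98, 97, 94, 91, 88, 87, 86, 86, 86, 86, 86, 91]
89 [96, 92, 87, 83, 82, 84, 85, 85, 84, 85, 85, 86, 86, 86, 87, 87, 88, 87, 87, 87, 87, 86, 85, 85, 85, 85, 86, 87, 89, 88, 90, 95, 98]
91 [104, 102, 101, 97, 93, 88, 85, 84, 85, 85, 84, 85, 85, 84, 85, 85, 85, 84, 85, 84, 84, 85, 85, 85, 85, 89, 90, 90, 96, 101, 102, 103, 102]
93 [104, 105, 105, 104, 102, 99, 96, 92, 90, 89, 87, 86, 87, 88, 88, 89, 89, 87, 87, 85, 83, 88, 91, 93, 93, 97, 101, 103, 105, 105, 104, 102, 102]
95 [103, 104, 104, 104, 104, 
[... 1103 characters left out ...]
80, 75, 73]
111 [70, 70, 70, 73, 78, 82, 85, 88, 91, 91, 91, 89, 88, 91, 92, 93, 93, 92, 91, 89, 87, 89, 91, 87, 83, 76, 72, 73, 70, 69, 70, 69, 70]
113 [70, 69, 69, 70, 70, 69, 70, 69, 70, 69, 71, 79, 88, 91, 92, 93, 94, 91, 91, 88, 80, 72, 70, 69, 69, 69, 70, 69, 69, 70, 69, 70, 70]
115 [69, 70, 69, 69, 69, 69, 69, 69, 69, 69, 70, 78, 88, 90, 92, 93, 93, 92, 91, 88, 81, 71, 70, 69, 69, 69, 69, 69, 69, 70, 70, 69, 69]
117 [69, 70, 69, 69, 69, 70, 69, 69, 69, 69, 70, 77, 86, 90, 92, 94, 93, 92, 91, 89, 81, 72, 70, 70, 70, 69, 69, 69, 70, 70, 69, 69, 70]
119 [70, 69, 69, 69, 69, 70, 69, 70, 70, 69, 70, 75, 84, 90, 92, 94, 93, 92, 91, 89, 81, 72, 69, 69, 69, 70, 70, 69, 70, 69, 69, 69, 69]
248
```

>>> apply_moves(increments=[0.15,-0.001,0,0,0,0.15,-0.001,0,0,0,0.15,0,0,0,0])

```text
time_s: 18.08
ee_pos: [0.5042, 0.1244, 0.1206]
tcp_rot: [0.271, 0.653, -0.653, -0.271]
contact_force: [-1.1, 0.6, -1.4]
width: 0.0231
```

```bash
python3 tgt.py
```

```text
18.0833 [0.5042 0.1244 0.1206] F [-1.065   0.6118 -1.3859] m [0.083  0.1098 0.0096] w 0.023072082443181176 legaz -45.00205822345772
tip-to-pin-centre along u 0.0021, seat dist 0.0421, lateral (along tool z) -0.0025, Fu -1.19 Fv 0.32
```

>>> apply_moves(increments=[0.15,-0.001,0,0,0,0.15,-0.001,0,0,0,0.15,-0.001,0,0,0,0.15,-0.001,0,0,0,0.15,0,0,0,0])

```text
time_s: 18.5
ee_pos: [0.507, 0.1215, 0.1206]
tcp_rot: [0.271, 0.653, -0.653, -0.271]
contact_force: [-0.0, 0.8, -1.0]
width: 0.0228
```

```bash
python3 tgt.py
```

```text
18.5 [0.507  0.1215 0.1206] F [-0.024   0.8075 -0.9942] m [0.1289 0.1243 0.0323] w 0.02280616806515715 legaz -45.00922975549479
tip-to-pin-centre along u -0.0020, seat dist 0.0380, lateral (along tool z) -0.0025, Fu -0.59 Fv -0.55
```

It moves freely, so the leg is in the hole. Continuing.

>>> apply_moves(increments=[0.15,-0.0015,0,0,0,0.15,-0.0015,0,0,0,0.15,-0.0015,0,0,0,0.15,-0.0015,0,0,0,0.15,-0.001,0,0,0,0.15,0,0,0,0])

```text
time_s: 19.0
ee_pos: [0.512, 0.1165, 0.1206]
tcp_rot: [0.271, 0.653, -0.653, -0.271]
contact_force: [0.6, -0.2, -0.4]
width: 0.0231
```

```bash
python3 tgt.py
```

```text
19.0 [0.512  0.1165 0.1206] F [ 0.6294 -0.1838 -0.411 ] m [0.1783 0.0957 0.0247] w 0.023078501000326327 legaz -45.01131048772837
tip-to-pin-centre along u -0.0091, seat dist 0.0309, lateral (along tool z) -0.0025, Fu 0.57 Fv -0.32
```

>>> apply_moves(increments=[0.15,-0.0015,0,0,0,0.15,-0.0015,0,0,0,0.15,-0.0015,0,0,0,0.15,-0.0015,0,0,0,0.15,-0.001,0,0,0,0.15,-0.001,0,0,0,0.15,0,0,0,0])

```text
time_s: 19.58
ee_pos: [0.5176, 0.1109, 0.1206]
tcp_rot: [0.271, 0.653, -0.653, -0.271]
contact_force: [0.5, 0.2, -0.0]
width: 0.0232
```

```bash
python3 tgt.py
```

```text
19.5833 [0.5176 0.1109 0.1206] F [ 0.4823  0.1593 -0.0126] m [0.1441 0.0722 0.0146] w 0.02321507927879983 legaz -45.00991223283435
tip-to-pin-centre along u -0.0170, seat dist 0.0230, lateral (along tool z) -0.0025, Fu 0.23 Fv -0.45
```

>>> apply_moves(increments=[0.15,-0.001,0,0,0,0.15,-0.001,0,0,0,0.15,-0.001,0,0,0,0.15,-0.001,0,0,0,0.15,0,0,0,0])

```text
time_s: 20.0
ee_pos: [0.5204, 0.1084, 0.1206]
tcp_rot: [0.271, 0.653, -0.653, -0.271]
contact_force: [-0.3, 2.7, -0.1]
width: 0.0234
```

```bash
python3 tgt.py
```

```text
20.0 [0.5204 0.1084 0.1206] F [-0.2899  2.7005 -0.0966] m [0.5411 0.0254 0.1215] w 0.023355775227853176 legaz -44.99892975215791
tip-to-pin-centre along u -0.0207, seat dist 0.0193, lateral (along tool z) -0.0023, Fu -2.11 Fv -1.70
```

Riding has begun, with about 2 N of push.

>>> apply_moves(increments=[0.15,-0.001,0,0,0,0.15,-0.001,0,0,0,0.15,-0.001,0,0,0,0.15,0,0,0,0])

```text
time_s: 20.33
ee_pos: [0.5224, 0.1064, 0.1205]
tcp_rot: [0.27, 0.653, -0.653, -0.271]
contact_force: [-0.1, 4.8, -1.0]
width: 0.0231
```

```bash
python3 tgt.py
```

```text
20.3333 [0.5224 0.1064 0.1205] F [-0.0608  4.8004 -1.0377] m [0.8878 0.1835 0.2026] w 0.02305857029488968 legaz -44.99069162896073
tip-to-pin-centre along u -0.0235, seat dist 0.0165, lateral (along tool z) -0.0023, Fu -3.44 Fv -3.35
```

>>> apply_moves(increments=[0.15,-0.001,0,0,0,0.15,-0.001,0,0,0,0.15,-0.001,0,0,0,0.15,-0.001,0,0,0,0.15,0,0,0,0])

```text
time_s: 20.75
ee_pos: [0.5261, 0.1033, 0.1208]
tcp_rot: [0.271, 0.654, -0.653, -0.27]
contact_force: [1.6, 2.9, -0.7]
width: 0.0232
```

```bash
python3 tgt.py
```

```text
20.75 [0.5261 0.1033 0.1208] F [ 1.6202  2.8595 -0.7377] m [ 0.6726 -0.2332  0.1537] w 0.023162071958059326 legaz -44.99074211958378
tip-to-pin-centre along u -0.0284, seat dist 0.0116, lateral (along tool z) -0.0019, Fu -0.88 Fv -3.17
```

>>> apply_moves(increments=[0.15,-0.001,0,0,0,0.15,-0.001,0,0,0,0.15,-0.001,0,0,0,0.15,-0.001,0,0,0,0.15,0,0,0,0])

```text
time_s: 21.17
ee_pos: [0.5291, 0.0999, 0.1209]
tcp_rot: [0.271, 0.653, -0.653, -0.27]
contact_force: [3.7, 2.0, -0.9]
width: 0.0231
```

```bash
python3 tgt.py
```

```text
21.1667 [0.5291 0.0999 0.1209] F [ 3.6779  2.0276 -0.8733] m [ 0.4529 -0.4789  0.1979] w 0.023124276933582048 legaz -44.99706757975602
tip-to-pin-centre along u -0.0329, seat dist 0.0071, lateral (along tool z) -0.0021, Fu 1.17 Fv -4.03
```

The force along the leg is now forward, so the clip is snapping in.

>>> apply_moves(increments=[0.15,-0.001,0,0,0,0.15,-0.001,0,0,0,0.15,-0.001,0,0,0,0.15,-0.001,0,0,0,0.15,0,0,0,0])

```text
time_s: 21.58
ee_pos: [0.5312, 0.0971, 0.1206]
tcp_rot: [-0.271, -0.653, 0.653, 0.27]
contact_force: [2.5, 1.6, -0.6]
width: 0.0234
```

```bash
python3 tgt.py
```

```text
21.5833 [0.5312 0.0971 0.1206] F [ 2.5195  1.5508 -0.559 ] m [ 0.3944 -0.4051  0.1812] w 0.02341535750931207 legaz -45.007657815613875
tip-to-pin-centre along u -0.0363, seat dist 0.0037, lateral (along tool z) -0.0026, Fu 0.68 Fv -2.88
```

>>> apply_moves(increments=[0.15,-0.001,0,0,0,0.15,-0.001,0,0,0,0.15,-0.001,0,0,0,0.15,0,0,0,0])

```text
time_s: 21.92
ee_pos: [0.5331, 0.0951, 0.1206]
tcp_rot: [-0.271, -0.653, 0.653, 0.271]
contact_force: [2.8, 0.9, -0.7]
width: 0.0229
```

```bash
python3 tgt.py
```

```text
21.9167 [0.5331 0.0951 0.1206] F [ 2.7888  0.9225 -0.7494] m [ 0.4013 -0.3177  0.1634] w 0.022885650101851993 legaz -45.0061006082973
tip-to-pin-centre along u -0.0391, seat dist 0.0009, lateral (along tool z) -0.0027, Fu 1.32 Fv -2.62
```

>>> apply_moves(increments=[0.15,-0.001,0,0,0,0.15,-0.0005,0,0,0,0.15,0,0,0,0,0.15,0,0,0,0])

```text
time_s: 22.25
ee_pos: [0.534, 0.0943, 0.1205]
tcp_rot: [-0.271, -0.653, 0.653, 0.271]
contact_force: [1.8, 1.8, -0.2]
width: 0.023
```

```bash
python3 tgt.py
```

```text
22.25 [0.534  0.0943 0.1205] F [ 1.8147  1.754  -0.2144] m [ 0.3518 -0.2173  0.0746] w 0.022971585584083937 legaz -45.00332305730302
tip-to-pin-centre along u -0.0403, seat dist -0.0003, lateral (along tool z) -0.0027, Fu 0.04 Fv -2.52
```

>>> apply_moves(increments=[0.15,-0.0005,0,0,0,0.15,-0.0005,0,0,0,0.15,0,0,0,0])

```text
time_s: 22.5
ee_pos: [0.5347, 0.0936, 0.1205]
tcp_rot: [-0.271, -0.653, 0.653, 0.271]
contact_force: [0.6, 1.0, 0.3]
width: 0.023
```

```bash
python3 tgt.py
```

```text
22.5 [0.5347 0.0936 0.1205] F [0.6135 1.018  0.2664] m [ 0.3594 -0.0902  0.0947] w 0.02297644352768445 legaz -45.00310041642611
tip-to-pin-centre along u -0.0413, seat dist -0.0013, lateral (along tool z) -0.0027, Fu -0.29 Fv -1.15
```

>>> apply_moves(increments=[0.15,-0.0005,0,0,0,0.15,-0.0005,0,0,0,0.15,0,0,0,0])

```text
time_s: 22.75
ee_pos: [0.535, 0.0933, 0.1204]
tcp_rot: [0.27, 0.653, -0.653, -0.271]
contact_force: [-0.2, 3.2, -0.0]
width: 0.0232
```

```bash
python3 tgt.py
python3 - <<'E'
from h import *
f=grab('wrist','w11')
print(proj(f,[[.5652,.0525,.117]],True))
cv2.imwrite('pics/w11c.png',cv2.convertScaleAbs(cv2.resize(f['img'][:,:,::-1][80:280,170:330],None,fx=3,fy=3,interpolation=cv2.INTER_CUBIC),alpha=1.5))
E
```

```text
22.75 [0.535  0.0933 0.1204] F [-0.1998  3.1772 -0.0127] m [0.718  0.1816 0.1014] w 0.023154870856251477 legaz -45.00579239870928
tip-to-pin-centre along u -0.0417, seat dist -0.0017, lateral (along tool z) -0.0026, Fu -2.39 Fv -2.11
[[264.27350183 160.01485099]]
```

View pics/w11c.png

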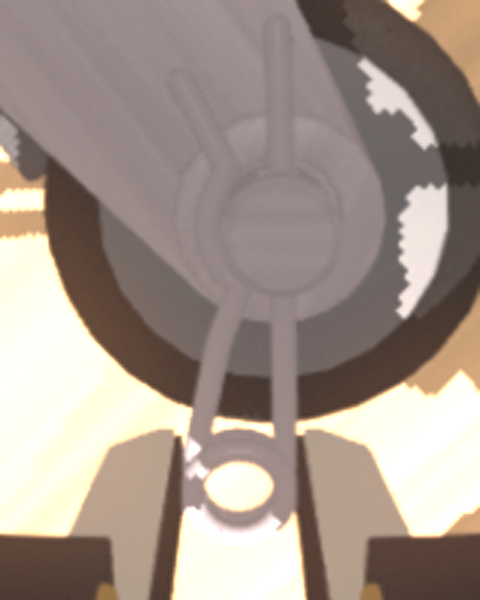

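The clip is home: the straight leg comes out beyond the pin, the bent leg wraps it, and a stop is felt. Releasing and retreating.

>>> apply_moves(increments=[0.3,0,0,0,0,0.4,0,0,0,0,0.45,0,0,0,0,0.45,0,0,0,0,0.45,0,0,0,0,0.45,0,-0.01,0,0,0.45,0,-0.02,0,0,0.45,0,-0.03,0,0,0.45,0,-0.03,0,0,0.45,0,0,0,0])

```text
time_s: 23.63
ee_pos: [0.5389, 0.0929, 0.2176]
tcp_rot: [0.274, 0.655, -0.652, -0.267]
contact_force: [1.7, -1.0, 1.3]
width: 0.0419
```

Run:
```python
from h import *
np.set_printoptions(precision=4,suppress=True)
s=robot.get_state();print(s['time_s'],s['ee_pos'],s['contact_force'],s['width'])
M=R.from_quat(s['tcp_rot']).as_matrix();u=-M[:2,0];v=M[:2,2]
f=grab('wrist','w12');g=cv2.cvtColor(f['img'],cv2.COLOR_RGB2GRAY)
# expected positions: pin and clip (eye from last TCP 0.535,0.0933)
e=np.array([.535,.0933]);P=lambda a,b,z:proj(f,[np.r_[e+a*u-b*v,z]],True)[0]
print('pin',proj(f,[[.5652,.0525,.117]],True),'eye',P(0,0,.1135),'tip',P(.092,-.0095,.106),'flare',P(.08,.01,.106))
cv2.imwrite('pics/w12c.png',cv2.convertScaleAbs(cv2.resize(f['img'][:,:,::-1][60:280,170:330],None,fx=2.7,fy=2.7,interpolation=cv2.INTER_CUBIC),alpha=1.5))
```

```text
23.6333 [0.5389 0.0929 0.2176] [ 1.6676 -1.0036  1.2677] 0.04185368965315018
pin [[262.3421 141.8883]] eye [253.2402 197.117 ] tip [264.4827  92.9816] flare [241.9634 106.5571]
```

Run:
```python
from h import *
np.set_printoptions(precision=4,suppress=True)
f=grab('wrist','w13');s=robot.get_state();print(s['ee_pos'],s['contact_force'])
M=R.from_quat(s['tcp_rot']).as_matrix();u=-M[:2,0];v=M[:2,2]
e=np.array([.535,.0933])
for a,z in((.0,.1135),(.03,.106),(.052,.117),(.075,.106),(.085,.106),(.090,.106),(.096,.106)):
    L=[np.r_[e+a*u+b*v,z] for b in np.arange(-.020,.0201,.001)]
    q=proj(f,L,True).astype(np.float32)
    p=cv2.remap(cv2.cvtColor(f['img'],cv2.COLOR_RGB2GRAY),q[:,0].reshape(1,-1),q[:,1].reshape(1,-1),cv2.INTER_LINEAR)[0]
    print(a,p.tolist())
```

```text
[0.5364 0.093  0.2127] [ 0.6235  0.2522 -0.1813]
0.0 [196, 199, 204, 207, 210, 212, 212, 206, 177, 164, 177, 183, 162, 148, 151, 174, 202, 212, 213, 213, 213, 214, 215, 215, 215, 207, 176, 161, 181, 183, 164, 166, 193, 205, 205, 205, 205, 205, 205, 203, 200]
0.03 [70, 104, 136, 146, 148, 147, 148, 148, 148, 147, 148, 141, 112, 76, 78, 86, 87, 86, 84, 75, 68, 67, 67, 67, 68, 73, 84, 86, 86, 83, 75, 68, 65, 65, 64, 65, 65, 65, 65, 65, 64]
0.052 [89, 90, 89, 88, 88, 88, 86, 85, 85, 88, 88, 86, 84, 85, 85, 83, 82, 84, 86, 89, 89, 89, 89, 89, 88, 89, 89, 89, 89, 89, 89, 89, 89, 89, 89, 88, 86, 84, 82, 84, 86]
0.075 [86, 85, 86, 85, 87, 87, 86, 82, 83, 84, 85, 84, 84, 85, 86, 85, 85, 86, 87, 87, 87, 87, 85, 82, 82, 83, 82, 81, 82, 84, 84, 85, 86, 86, 86, 85, 85, 85, 78, 69, 65]
0.085 [88, 87, 87, 88, 87, 88, 88, 87, 86, 87, 88, 88, 88, 89, 90, 89, 90, 90, 90, 90, 90, 88, 82, 82, 83, 83, 82, 84, 86, 86, 86, 86, 86, 82, 71, 63, 58, 49, 40, 35, 34]
0.09 [89, 88, 89, 87, 87, 87, 87, 88, 90, 90, 90, 90, 90, 90, 91, 91, 91, 90, 88, 86, 87, 88, 88, 87, 85, 85, 86, 88, 88, 88, 86, 69, 43, 34, 32, 33, 33, 32, 33, 33, 33]
0.096 [87, 88, 88, 89, 90, 91, 91, 91, 92, 91, 91, 92, 92, 90, 87, 87, 88, 89, 89, 89, 88, 88, 89, 88, 89, 89, 89, 88, 72, 44, 33, 33, 34, 33, 34, 34, 36, 35, 35, 36, 39]
```

```bash
python3 -c "
from workcell import ticket;print(ticket.sign_off())"
```

```text
the job is handed in; nothing more can be done
None
```

The washer is on the pin, flat on the fork, and the large R-clip is through the cross-hole and snapped around the pin. I handed the job in at about 23.7 s.

- **Hole angle:** I found it by eye from two oblique wrist views. The axis was about -45° in the world frame, roughly 37° from the castor's x axis.
- **Insertion:** The leg went in with about 1 N of force. The bent leg rode over at about 3.5 N along the leg in the readings I took between moves, less than the 10 N you quoted. The force then turned forward as the clip snapped in, and I felt a light stop (about 2.4 N) at the expected seat depth.
- **Last checks:** The picture just before release showed the bent leg around the pin and the straight leg coming out beyond it. After release, brightness profiles from a new wrist image put the eye and straight leg where I let go. The gripper was about 10 cm above the clip with wrist force near zero.
- **Failed or disagreed:**
    - The viewer refused a 13th picture, so the after-release check is numbers only.
    - The camera and the arm's own position disagreed by about 2.5 mm sideways at the hole. I followed the camera, and it was right.
    - I never read the bent leg's spring angle directly; snapped home is judged from the picture and the forces.

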